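# Look into the rod-stub can by its pedal

## Task

Using its pedal, open the round stub can wide so that the overhead camera can see how full it is, keep it open for about two seconds, then ease the pedal back up slowly, taking about two seconds, so that the lid comes down shut without slamming. Work the can by its pedal only, without touching its lid, keep the lid of the rectangular bin shut, and leave the standing spray can where it is.

Things in the scene. Friction and masses are not known exactly. Their poses are not given: they have to be found in the camera images.
- can_pad (a point): Top centre of the round can's steel pedal pad: 40 mm long x 50 wide x 6 thick, 175 mm from the can's axis towards the robot, open above. At rest 72 mm above the table, its free end tilted 10 degrees up; pressed straight down it sinks 43 mm to a firm stop. It pushes up with 4 to 8 N throughout and follows a rising finger; let go, it flies up and the lid slams. x axis: level at rest, pad to can; z up.
- can_lid (a joint): Lid angle of the ROUND can, rad: 0 shut, 1.22 at the pedal's stop; about 0.0285 per mm of pad travel. Aluminium can on a black foot, fixed to the table, 170 mm across, 247 mm tall with its domed lid. Pedal on the side nearer the robot, lid hinge on the far side: the lid's near edge swings up and away from the pedal.
- box_lid (a joint): Lid angle of the RECTANGULAR bin, rad: 0 shut, to stay so. Same metal, 150 x 200 mm, 244 mm tall, flat lid, fixed, with an equal pedal of its own on the side nearer the robot. One bin stands left and one right, either way round.
- spray: Loose standing spray can, 60 mm across, 190 mm tall, between the two bins; origin at the centre of its underside, z up.

How it is judged:
By the outcome, as a careful person would: the job done as asked, in the order asked, and still so for the second after the job is handed in, with the robot touching nothing.
It also fails if it takes over 38 s, if anything falls off the work surface, if the arm or the gripper's body presses on something with over 40 N, if the wrist force passes 120 N, or if a joint passes its speed limit or range.

## Robot

A 7-joint arm with a two-finger parallel gripper is mounted at the origin on the work surface. World frame = base frame: x ahead of the robot, y to its left, z up, the work surface at z = 0. Lengths are in m, angles in rad, forces in N, time in s.
With the tool pointing down it reaches from about 0.35 to 0.775 m from the base axis. Payload 3.1 kg.
Tool frame: the origin (TCP) lies midway between the tips of the shut fingers; the grasp point (between the pads) lies 19 mm behind it; z points along the fingers, x is the direction in which the jaws open and shut, and the axes are right-handed (so a half turn about z gives the same grasp; the last joint's range is limited). The gripper opens to 85 mm and grips with 20 to 120 N. Pads are 22 mm wide; open, the fingers measure 114 mm over their backs; the gripper's body (76 mm by 85 mm) begins 54 mm behind the grasp point. The pads swing forward as they close: fully open they stand 13 mm farther back than shut.
Start: joints at [-1.337, 0.311, 0.014, 1.512, -0.004, 1.319, -0.027], TCP at [0.15, 0.529, 0.231] pointing down, gripper open.
Joint ranges: [-2.7, 2.7], [-0.3, 1.91], [-1.27, 1.3], [0.12, 2.57], [-1.44, 4.58], [0.2, 2.03], [-3.05, 3.05]. Speed limits (rad/s): [2.79, 2.79, 3.14, 3.14, 3.14, 3.14, 3.14].

## Interface

Orientations are given as a unit quaternion [w, x, y, z].
In Python, from cell import readout, vision, order gives the robot as it stands.
- The arm moves only by the tool send_rows, never from a script. Its argument "targets" is a list of rows, each an object of numbers: "rx", "ry", "rz": the turn, a rotation vector about the world's x, y, z in degrees; "x", "y", "z": the shift along the world's x, y, z in m; "jaw": the gripper command: -1 is shut, 1 is fully open, values between are in proportion. In form: [{"rx": .., "ry": .., "rz": .., "x": .., "y": .., "z": .., "jaw": ..}, ...]. A call has 1 to 12 rows; each row is the pose to reach, as a shift and turn from the pose commanded when the call began; what a row does not reach only later rows make up. A row lasts 1/8 s, in which the tool goes at most 62.5 mm and 10.7 degrees, less where a joint would pass 70% of its speed; a pose out of reach is approached as far as the arm can. A call with a gripper value outside its range is refused whole. The fingers move at their own pace and stop on an object; "force" is the grip in N (left out, the last holds). Time passes only in rows, so rows that repeat a pose let the fingers close. It gives the time, the measured TCP pose, the force and the opening at its end, in the units of the state.
- readout.read_state(): the state, without advancing time (a new reading comes with each control period).
- vision.camera(name): name is "side" or "top"; returns a dict with "img" (384x512x3 uint8, red, green, blue), "fov_y" (degrees; the focal length in pixels is half the picture's height over the tangent of half this angle, whatever the lens; pixels are square), "cx", "cy" (the principal point, pixels), "rvec" (rotation vector, rad) and "tvec" (3), from world to camera coordinates, as OpenCV has them. Camera axes: x right, y down, z forward; pixel columns grow to the right and rows downward; lengths in m; the calibration is good to about 2 mm. A picture is of the moment at which its call begins. There is no depth.
- order.close_job(): hands the job in, once; it reports no verdict.
The state is a dict: "time_s": time; "joint_positions": joint angles; "dq": joint speeds; "joint_torque": joint torques, N m; "tcp_pos": TCP position; "tcp_rot": TCP orientation; "wrist_force": force on the tool from outside, world axes, zero at the start; "wrist_torque": the same for the moment, N m; "gripper_width": opening from 0.0 (shut) to 1.0 (fully open).
Only numpy, scipy, OpenCV 4.12 (cv2) and the standard library are available. Lean on these libraries where they do the work, as an engineer would, in place of code of your own. Each camera call takes 0.05 s, during which the arm holds its last target.

## Working session

There is one attempt and no reset: what is moved stays moved. The work goes in short steps, Python scripts to look and compute and a tool call to move; the robot and the scene stay as the last step left them, time stands still between calls to the robot, and variables do not carry over. Pictures are saved under pics/ and viewed, and the job is handed in when it is done.

Besides the shell and the picture viewer there is one more tool, called by a JSON object that holds its "fn" and its "kwargs", one argument or row to a line. send_rows: Moves the arm, as the interface text tells. Its arguments: {"type":"object","properties":{"targets":{"type":"array","items":{"type":"object","properties":{"rx":{"type":"number"},"ry":{"type":"number"},"rz":{"type":"number"},"x":{"type":"number"},"y":{"type":"number"},"z":{"type":"number"},"jaw":{"type":"number"}}}},"force":{"type":"number"}},"required":["targets"]}

```bash
ls; mkdir -p pics
cat > h.py <<'E'
import cv2,numpy as np
from cell import readout,vision,order
def cam(n):
    c=vision.camera(n);im=c["img"]
    f=im.shape[0]/2/np.tan(np.radians(c["fov_y"])/2)
    K=np.array([[f,0,c["cx"]],[0,f,c["cy"]],[0,0,1]]);R=cv2.Rodrigues(np.array(c["rvec"],float))[0];t=np.array(c["tvec"],float)
    return im,K,R,t
def ray_z(c,u,v,z):
    _,K,R,t=c;d=R.T@np.linalg.inv(K)@[u,v,1];o=-R.T@t
    return o+d*(z-o[2])/d[2]
def proj(c,p):
    _,K,R,t=c;q=K@(R@np.array(p,float)+t);return q[:2]/q[2]
def save(im,fn,box=None,s=1):
    if box: x0,y0,x1,y1=box;im=im[y0:y1,x0:x1]
    im=cv2.resize(im,None,fx=s,fy=s,interpolation=cv2.INTER_CUBIC);cv2.imwrite(fn,cv2.cvtColor(im,cv2.COLOR_RGB2BGR))
E
python3 - <<'E'
from h import *
for n in("top","side"):
    c=cam(n);save(c[0],f"pics/{n}0.png",s=1.5);print(n,c[1],c[2],c[3],-c[2].T@c[3])
s=readout.read_state();print(s)
E
```

```text
pics
top [[351.63705342   0.         255.45045904]
 [  0.         351.63705342 196.62656438]
 [  0.           0.           1.        ]] [[ 0.01797472 -0.99949272 -0.02629085]
 [-0.99468015 -0.01520823 -0.1018828 ]
 [ 0.10143128  0.0279823  -0.99444894]] [-0.0413479   0.62266511  0.93608925] [ 0.52514712 -0.05805122  0.99324475]
side [[469.65610422   0.         248.40213257]
 [  0.         469.65610422 195.10135136]
 [  0.           0.           1.        ]] [[-0.99378534 -0.11115064  0.00602009]
 [-0.07844535  0.66094923 -0.74631926]
 [ 0.07897489 -0.74215338 -0.66556091]] [0.58490634 0.19652793 1.19604927] [0.50223018 0.82276975 0.93919503]
{'time_s': 0.1, 'joint_positions': array([-1.33670996,  0.31166569,  0.01400258,  1.51286111, -0.00442371,
        1.31917431, -0.02720048]), 'dq': array([ 1.17333096e-03, -2.27145440e-03,  1.27095250e-03, -3.61878227e-03,
       -6.44249387e-05,  1.64902914e-03,  9.05618833e-04]), 'joint_torque': array([ 8.09136491e-04, -3.80852473e+01,  1.46775786e-01, -2.31244540e+01,
        1.23608616e-02,  8.04554613e-03,  9.85032045e-06]), 'tcp_pos': array([0.14957898, 0.52861714, 0.23033309]), 'tcp_rot': array([ 6.53402434e-04,  7.97572402e-01,  6.03222334e-01, -8.07495676e-04]), 'wrist_force': array([-0.45645008, -0.00794465, -0.14211752]), 'wrist_torque': array([-0.0193812 , -0.02276132, -0.00106551]), 'gripper_width': 1.002658981737003}
```

View pics/top0.png

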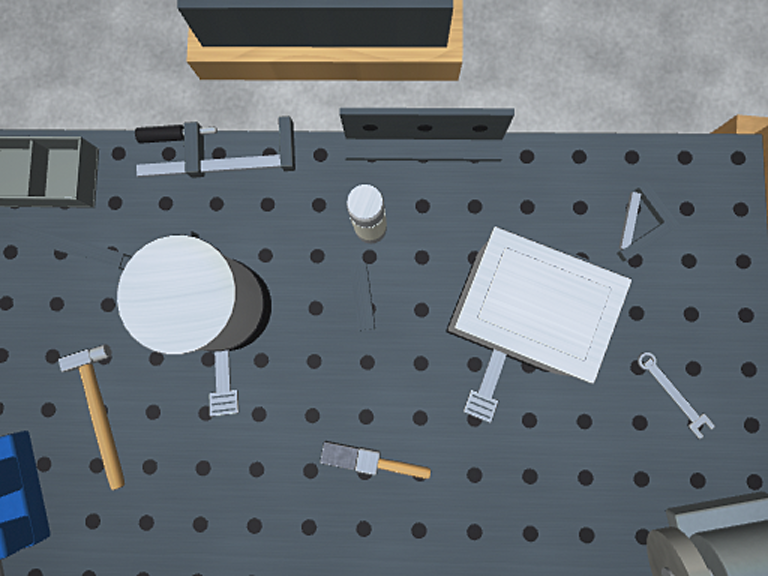

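View pics/side0.png

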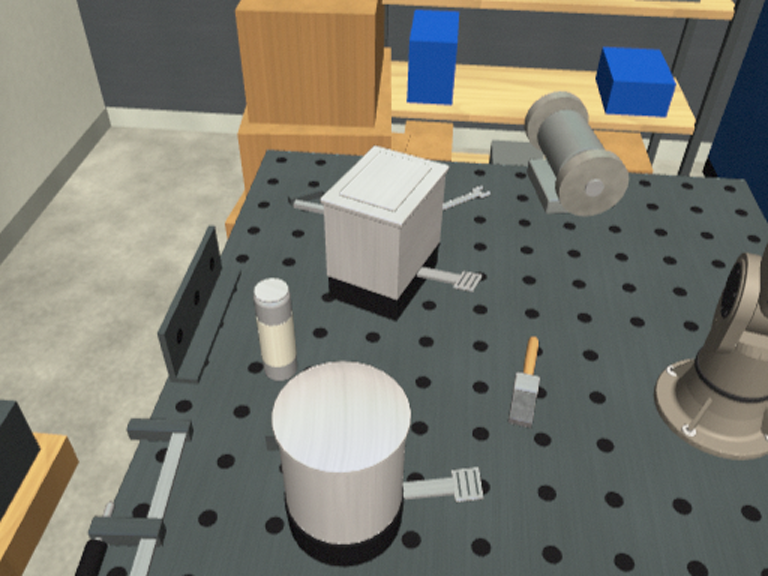

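The round can is on the left (y+), with its pad near (223,403) in the 1.5x top picture and (467,484) in the side one. The spray can is between the bins, and the rectangular bin is on the right.

Run:
```python
from h import *
c=cam("top");save(c[0],"pics/top1.png",(120,220,190,290),8)
c=cam("side");save(c[0],"pics/side1.png",(255,290,335,350),8)
```

```text
(no output)
```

View pics/top1.png

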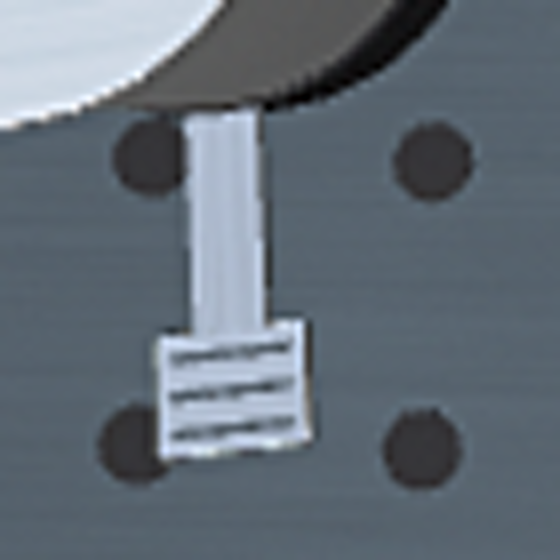

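View pics/side1.png

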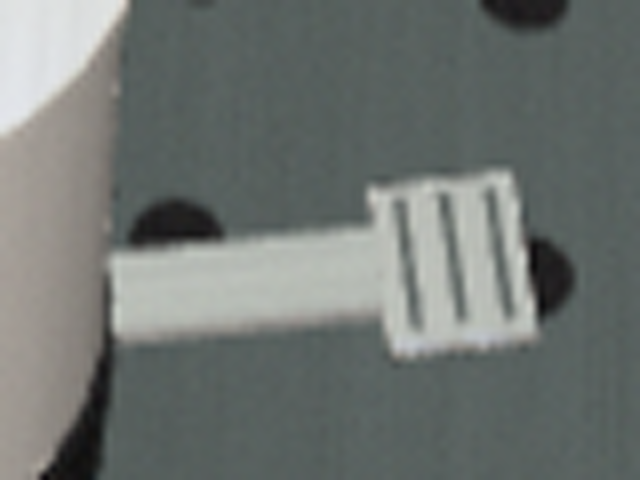

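Run:
```python
from h import *
ct=cam("top");cs=cam("side")
f=lambda P,x0,y0:(np.array(P,float)+.5)/8-.5+[x0,y0]
T=f([(157,338),(302,321),(311,438),(160,458)],120,220)  # FL FR NR NL (left=+y)
S=f([(395,350),(367,187),(513,170),(537,333)],255,290)   # side: left=far(+x), bottom=+y
PT=ct[1]@np.c_[ct[2],ct[3]];PS=cs[1]@np.c_[cs[2],cs[3]]
X=cv2.triangulatePoints(PT,PS,T.T,S.T);X=(X[:3]/X[3]).T
print(X.round(4),X.mean(0).round(4))
for z in(.072,):print([ray_z(ct,*p,z).round(4) for p in T.tolist()+[T.mean(0)]],ray_z(cs,*S.mean(0),z).round(4))
# lid top outline center: top image 1.5x centre (176,294)
p=ray_z(ct,176/1.5,294/1.5,.235);print("lid",p)
```

```text
[[0.4421 0.2698 0.0669]
 [0.4501 0.2216 0.069 ]
 [0.412  0.2153 0.0742]
 [0.4052 0.2646 0.0734]] [0.4274 0.2428 0.0709]
[array([0.4436, 0.2681, 0.072 ]), array([0.45  , 0.2207, 0.072 ]), array([0.4127, 0.216 , 0.072 ]), array([0.4053, 0.2651, 0.072 ]), array([0.4279, 0.2424, 0.072 ])] [0.4271 0.244  0.072 ]
lid [0.59923723 0.26606655 0.235     ]
```

{"fn": "send_rows", "kwargs": {
  "targets": [
    {"x": 0.03, "y": -0.03, "rz": 3, "jaw": -1},
    {"x": 0.06, "y": -0.06, "rz": 6, "jaw": -1},
    {"x": 0.09, "y": -0.093, "rz": 9, "jaw": -1},
    {"x": 0.12, "y": -0.124, "rz": 12, "jaw": -1},
    {"x": 0.15, "y": -0.155, "rz": 15, "jaw": -1},
    {"x": 0.18, "y": -0.186, "rz": 18, "jaw": -1},
    {"x": 0.21, "y": -0.217, "rz": 20, "jaw": -1},
    {"x": 0.24, "y": -0.248, "rz": 22, "jaw": -1},
    {"x": 0.265, "y": -0.273, "rz": 24, "jaw": -1},
    {"x": 0.278, "y": -0.286, "rz": 24, "jaw": -1},
    {"x": 0.278, "y": -0.286, "rz": 24, "jaw": -1},
    {"x": 0.278, "y": -0.286, "rz": 24, "jaw": -1}
  ]
}}

```text
$.targets[0]: bad value
```

{"fn": "send_rows", "kwargs": {
  "targets": [
    {"rx": 0, "ry": 0, "rz": 3, "x": 0.03, "y": -0.03, "z": 0, "jaw": -1},
    {"rx": 0, "ry": 0, "rz": 6, "x": 0.06, "y": -0.06, "z": 0, "jaw": -1},
    {"rx": 0, "ry": 0, "rz": 9, "x": 0.09, "y": -0.093, "z": 0, "jaw": -1},
    {"rx": 0, "ry": 0, "rz": 12, "x": 0.12, "y": -0.124, "z": 0, "jaw": -1},
    {"rx": 0, "ry": 0, "rz": 15, "x": 0.15, "y": -0.155, "z": 0, "jaw": -1},
    {"rx": 0, "ry": 0, "rz": 18, "x": 0.18, "y": -0.186, "z": 0, "jaw": -1},
    {"rx": 0, "ry": 0, "rz": 20, "x": 0.21, "y": -0.217, "z": 0, "jaw": -1},
    {"rx": 0, "ry": 0, "rz": 22, "x": 0.24, "y": -0.248, "z": 0, "jaw": -1},
    {"rx": 0, "ry": 0, "rz": 24, "x": 0.265, "y": -0.273, "z": 0, "jaw": -1},
    {"rx": 0, "ry": 0, "rz": 24, "x": 0.278, "y": -0.286, "z": 0, "jaw": -1},
    {"rx": 0, "ry": 0, "rz": 24, "x": 0.278, "y": -0.286, "z": 0, "jaw": -1},
    {"rx": 0, "ry": 0, "rz": 24, "x": 0.278, "y": -0.286, "z": 0, "jaw": -1}
  ]
}}

```text
time_s: 1.8
tcp_pos: [0.4268, 0.2444, 0.2312]
tcp_rot: [-0.001, 0.654, 0.756, 0.0]
wrist_force: [-0.7, -0.1, -0.5]
gripper_width: 0.002
```

{"fn": "send_rows", "kwargs": {
  "targets": [
    {"rx": 0, "ry": 0, "rz": 0, "x": 0, "y": 0, "z": -0.03, "jaw": -1},
    {"rx": 0, "ry": 0, "rz": 0, "x": 0, "y": -0.001, "z": -0.06, "jaw": -1},
    {"rx": 0, "ry": 0, "rz": 0, "x": 0, "y": -0.001, "z": -0.09, "jaw": -1},
    {"rx": 0, "ry": 0, "rz": 0, "x": 0, "y": -0.001, "z": -0.12, "jaw": -1},
    {"rx": 0, "ry": 0, "rz": 0, "x": 0, "y": -0.001, "z": -0.141, "jaw": -1},
    {"rx": 0, "ry": 0, "rz": 0, "x": 0, "y": -0.001, "z": -0.141, "jaw": -1},
    {"rx": 0, "ry": 0, "rz": 0, "x": 0, "y": -0.001, "z": -0.141, "jaw": -1}
  ]
}}

```text
time_s: 2.68
tcp_pos: [0.4279, 0.2434, 0.0912]
tcp_rot: [0.0, 0.654, 0.756, 0.001]
wrist_force: [-0.2, 0.0, 0.4]
gripper_width: 0.001
```

Run:
```python
from h import *
c=cam("top");a=c[0][170:300,60:210]
d=cam("side");b=d[0][220:384,170:360]
save(a,"pics/top2.png",s=5);save(b,"pics/side2.png",s=4)
s=readout.read_state();print(s["tcp_pos"],s["wrist_force"],s["joint_positions"])
```

```text
[0.42842291 0.24322133 0.09157835] [ 0.0120626  -0.37355825 -0.05230096] [-0.73465657  0.32569185  0.22656811  1.87139785 -0.08892625  0.95149796
  1.24662941]
```

View pics/top2.png

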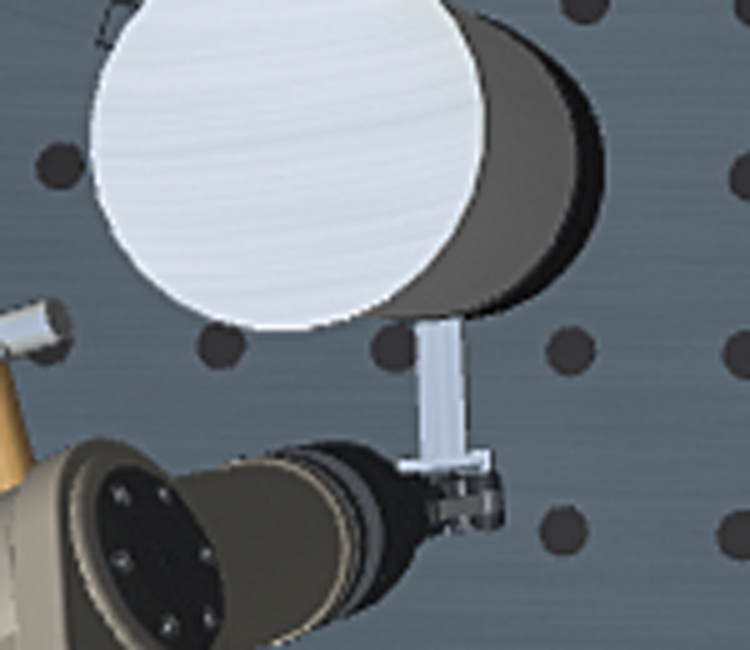

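View pics/side2.png

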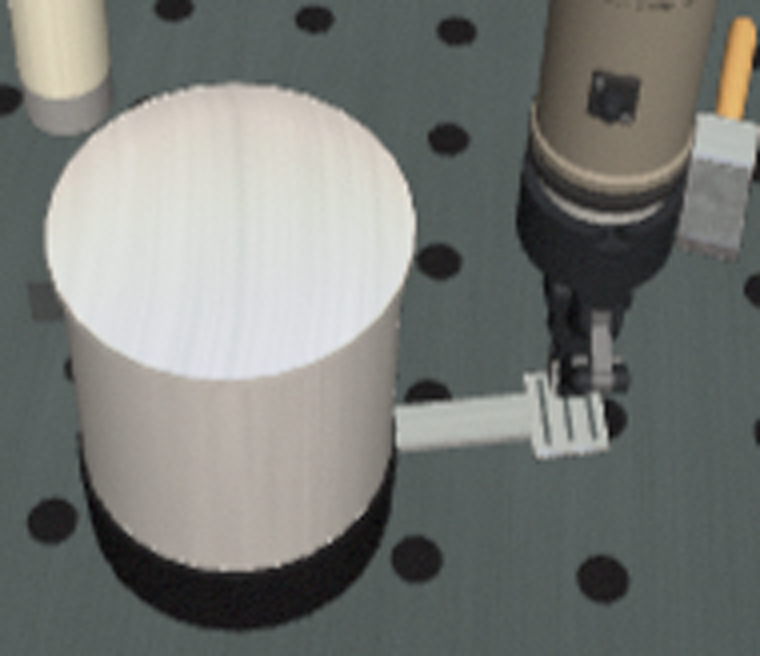

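The finger is over the pad's centre: pad near (565,415) and fingertip near (600,375) in the side crop. I'll press gently now.

{"fn": "send_rows", "kwargs": {
  "targets": [
    {"rx": 0, "ry": 0, "rz": 0, "x": 0, "y": 0, "z": -0.005, "jaw": -1},
    {"rx": 0, "ry": 0, "rz": 0, "x": 0, "y": 0, "z": -0.01, "jaw": -1},
    {"rx": 0, "ry": 0, "rz": 0, "x": 0, "y": 0, "z": -0.013, "jaw": -1},
    {"rx": 0, "ry": 0, "rz": 0, "x": 0, "y": 0, "z": -0.016, "jaw": -1},
    {"rx": 0, "ry": 0, "rz": 0, "x": 0, "y": 0, "z": -0.019, "jaw": -1},
    {"rx": 0, "ry": 0, "rz": 0, "x": 0, "y": 0, "z": -0.022, "jaw": -1},
    {"rx": 0, "ry": 0, "rz": 0, "x": 0, "y": 0, "z": -0.025, "jaw": -1},
    {"rx": 0, "ry": 0, "rz": 0, "x": 0, "y": 0, "z": -0.028, "jaw": -1},
    {"rx": 0, "ry": 0, "rz": 0, "x": 0, "y": 0, "z": -0.031, "jaw": -1},
    {"rx": 0, "ry": 0, "rz": 0, "x": 0, "y": 0, "z": -0.034, "jaw": -1},
    {"rx": 0, "ry": 0, "rz": 0, "x": 0, "y": 0, "z": -0.037, "jaw": -1},
    {"rx": 0, "ry": 0, "rz": 0, "x": 0, "y": 0, "z": -0.04, "jaw": -1}
  ]
}}

```text
time_s: 4.28
tcp_pos: [0.4264, 0.2421, 0.0499]
tcp_rot: [-0.001, 0.655, 0.756, -0.001]
wrist_force: [-4.2, -2.5, 4.6]
gripper_width: -0.001
```

{"fn": "send_rows", "kwargs": {
  "targets": [
    {"rx": 0, "ry": 0, "rz": 0, "x": 0, "y": 0, "z": -0.003, "jaw": -1},
    {"rx": 0, "ry": 0, "rz": 0, "x": 0, "y": 0, "z": -0.006, "jaw": -1},
    {"rx": 0, "ry": 0, "rz": 0, "x": 0, "y": 0, "z": -0.009, "jaw": -1},
    {"rx": 0, "ry": 0, "rz": 0, "x": 0, "y": 0, "z": -0.012, "jaw": -1},
    {"rx": 0, "ry": 0, "rz": 0, "x": 0, "y": 0, "z": -0.015, "jaw": -1},
    {"rx": 0, "ry": 0, "rz": 0, "x": 0, "y": 0, "z": -0.017, "jaw": -1},
    {"rx": 0, "ry": 0, "rz": 0, "x": 0, "y": 0, "z": -0.018, "jaw": -1},
    {"rx": 0, "ry": 0, "rz": 0, "x": 0, "y": 0, "z": -0.019, "jaw": -1}
  ]
}}

```text
time_s: 5.28
tcp_pos: [0.4278, 0.2423, 0.0313]
tcp_rot: [0.0, 0.655, 0.756, 0.0]
wrist_force: [-3.1, -0.9, 5.0]
gripper_width: 0.003
```

Run:
```python
from h import *
c=cam("top");d=cam("side")
save(c[0],"pics/top3.png",s=1.5);save(d[0],"pics/side3.png",s=1.5)
s=readout.read_state();print(s["time_s"],s["tcp_pos"],s["wrist_force"])
```

```text
5.375 [0.42783451 0.2423019  0.03129973] [-2.05706447 -0.521849    5.18645866]
```

View pics/top3.png

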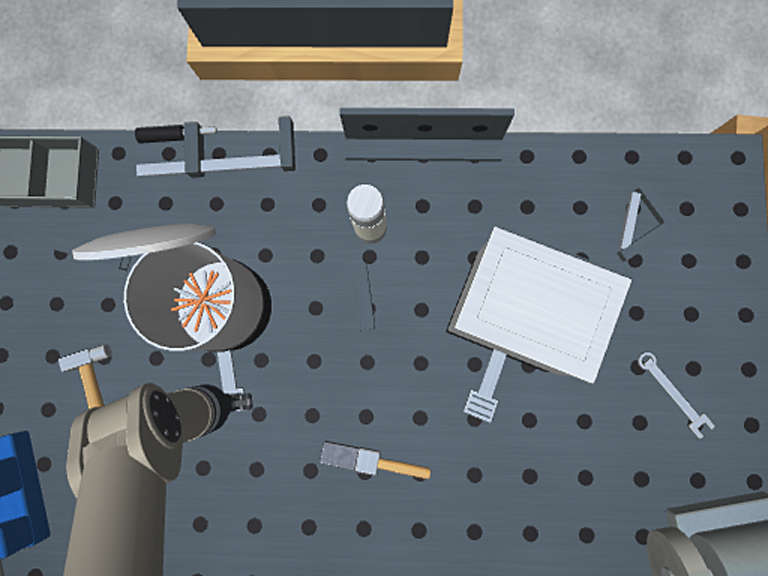

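View pics/side3.png

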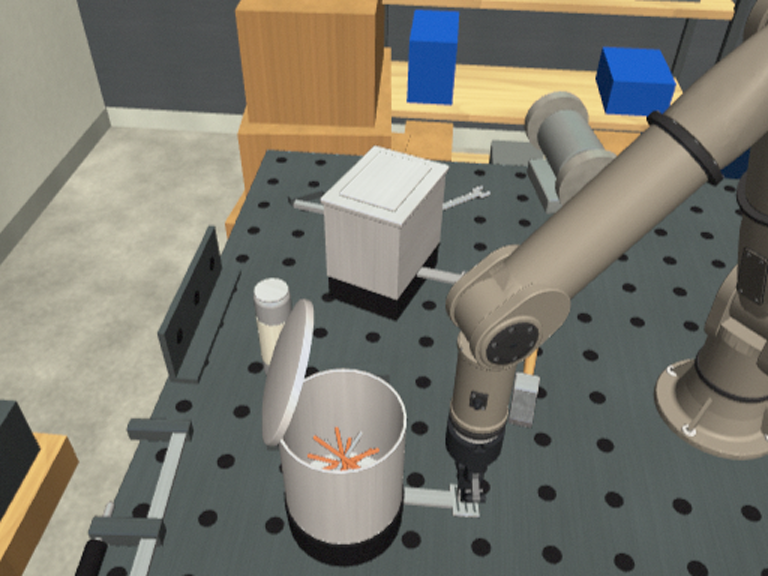

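The can is wide open: contents visible at about (205,298) in the top view, and the box bin still shut. Holding.

{"fn": "send_rows", "kwargs": {
  "targets": [
    {"rx": 0, "ry": 0, "rz": 0, "x": 0, "y": 0, "z": 0, "jaw": -1},
    {"rx": 0, "ry": 0, "rz": 0, "x": 0, "y": 0, "z": 0, "jaw": -1},
    {"rx": 0, "ry": 0, "rz": 0, "x": 0, "y": 0, "z": 0, "jaw": -1},
    {"rx": 0, "ry": 0, "rz": 0, "x": 0, "y": 0, "z": 0, "jaw": -1},
    {"rx": 0, "ry": 0, "rz": 0, "x": 0, "y": 0, "z": 0, "jaw": -1},
    {"rx": 0, "ry": 0, "rz": 0, "x": 0, "y": 0, "z": 0, "jaw": -1},
    {"rx": 0, "ry": 0, "rz": 0, "x": 0, "y": 0, "z": 0, "jaw": -1},
    {"rx": 0, "ry": 0, "rz": 0, "x": 0, "y": 0, "z": 0, "jaw": -1},
    {"rx": 0, "ry": 0, "rz": 0, "x": 0, "y": 0, "z": 0, "jaw": -1},
    {"rx": 0, "ry": 0, "rz": 0, "x": 0, "y": 0, "z": 0, "jaw": -1},
    {"rx": 0, "ry": 0, "rz": 0, "x": 0, "y": 0, "z": 0, "jaw": -1},
    {"rx": 0, "ry": 0, "rz": 0, "x": 0, "y": 0, "z": 0, "jaw": -1}
  ]
}}

```text
time_s: 6.88
tcp_pos: [0.4278, 0.2423, 0.0314]
tcp_rot: [0.0, 0.655, 0.756, 0.0]
wrist_force: [-2.7, -0.4, 5.2]
gripper_width: 0.001
```

{"fn": "send_rows", "kwargs": {
  "targets": [
    {"rx": 0, "ry": 0, "rz": 0, "x": 0, "y": 0, "z": 0.0015, "jaw": -1},
    {"rx": 0, "ry": 0, "rz": 0, "x": 0, "y": 0, "z": 0.004, "jaw": -1},
    {"rx": 0, "ry": 0, "rz": 0, "x": 0, "y": 0, "z": 0.007, "jaw": -1},
    {"rx": 0, "ry": 0, "rz": 0, "x": 0, "y": 0, "z": 0.01, "jaw": -1},
    {"rx": 0, "ry": 0, "rz": 0, "x": 0, "y": 0, "z": 0.013, "jaw": -1},
    {"rx": 0, "ry": 0, "rz": 0, "x": 0, "y": 0, "z": 0.016, "jaw": -1},
    {"rx": 0, "ry": 0, "rz": 0, "x": 0, "y": 0, "z": 0.019, "jaw": -1},
    {"rx": 0, "ry": 0, "rz": 0, "x": 0, "y": 0, "z": 0.022, "jaw": -1},
    {"rx": 0, "ry": 0, "rz": 0, "x": 0, "y": 0, "z": 0.025, "jaw": -1},
    {"rx": 0, "ry": 0, "rz": 0, "x": 0, "y": 0, "z": 0.028, "jaw": -1},
    {"rx": 0, "ry": 0, "rz": 0, "x": 0, "y": 0, "z": 0.031, "jaw": -1},
    {"rx": 0, "ry": 0, "rz": 0, "x": 0, "y": 0, "z": 0.0335, "jaw": -1}
  ]
}}

```text
time_s: 8.38
tcp_pos: [0.4285, 0.2424, 0.0653]
tcp_rot: [0.0, 0.655, 0.756, 0.001]
wrist_force: [-2.1, -0.1, 4.8]
gripper_width: 0.002
```

{"fn": "send_rows", "kwargs": {
  "targets": [
    {"rx": 0, "ry": 0, "rz": 0, "x": 0, "y": 0, "z": 0.002, "jaw": -1},
    {"rx": 0, "ry": 0, "rz": 0, "x": 0, "y": 0, "z": 0.004, "jaw": -1},
    {"rx": 0, "ry": 0, "rz": 0, "x": 0, "y": 0, "z": 0.006, "jaw": -1},
    {"rx": 0, "ry": 0, "rz": 0, "x": 0, "y": 0, "z": 0.0075, "jaw": -1},
    {"rx": 0, "ry": 0, "rz": 0, "x": 0, "y": 0, "z": 0.009, "jaw": -1},
    {"rx": 0, "ry": 0, "rz": 0, "x": 0, "y": 0, "z": 0.0105, "jaw": -1},
    {"rx": 0, "ry": 0, "rz": 0, "x": 0, "y": 0, "z": 0.012, "jaw": -1},
    {"rx": 0, "ry": 0, "rz": 0, "x": 0, "y": 0, "z": 0.014, "jaw": -1},
    {"rx": 0, "ry": 0, "rz": 0, "x": 0, "y": 0, "z": 0.017, "jaw": -1}
  ]
}}

```text
time_s: 9.5
tcp_pos: [0.4275, 0.2422, 0.0818]
tcp_rot: [-0.0, 0.655, 0.756, -0.0]
wrist_force: [0.2, -0.3, -0.1]
gripper_width: 0.001
```

{"fn": "send_rows", "kwargs": {
  "targets": [
    {"rx": 0, "ry": 0, "rz": 0, "x": 0, "y": 0, "z": 0.01, "jaw": -1},
    {"rx": 0, "ry": 0, "rz": 0, "x": 0, "y": 0, "z": 0.03, "jaw": -1},
    {"rx": 0, "ry": 0, "rz": 0, "x": 0, "y": 0, "z": 0.055, "jaw": -1},
    {"rx": 0, "ry": 0, "rz": 0, "x": 0, "y": 0, "z": 0.08, "jaw": -1},
    {"rx": 0, "ry": 0, "rz": 0, "x": 0, "y": 0, "z": 0.09, "jaw": -1},
    {"rx": 0, "ry": 0, "rz": 0, "x": 0, "y": 0, "z": 0.09, "jaw": -1},
    {"rx": 0, "ry": 0, "rz": 0, "x": 0, "y": 0, "z": 0.09, "jaw": -1}
  ]
}}

```text
time_s: 10.38
tcp_pos: [0.427, 0.2419, 0.1708]
tcp_rot: [-0.0, 0.655, 0.756, -0.001]
wrist_force: [0.6, 0.3, -1.5]
gripper_width: -0.0
```

Run:
```python
from h import *
c=cam("top");d=cam("side")
save(c[0],"pics/top4.png",s=1.5);save(d[0],"pics/side4.png",s=1.5)
s=readout.read_state();print(s["time_s"],s["tcp_pos"],s["wrist_force"])
```

```text
10.475 [0.42705019 0.24181502 0.17071397] [ 0.08483179  0.35994973 -0.19000755]
```

View pics/top4.png

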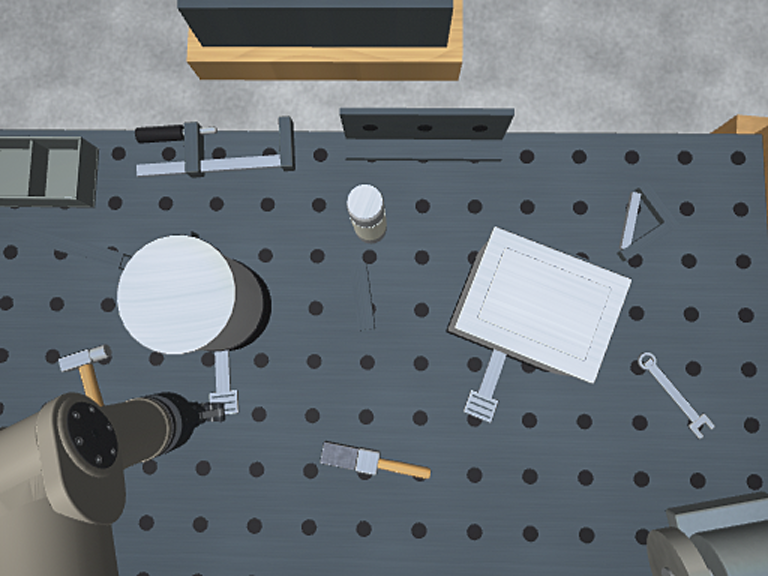

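View pics/side4.png

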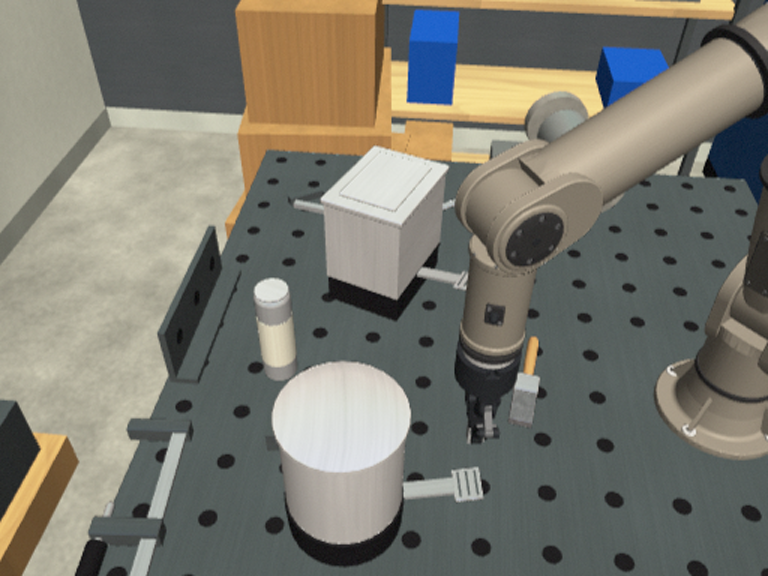

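The lid is shut with its outline as at the start (centre (176,294) in the top view). The pedal is up, the gripper is clear, and the spray can and box bin haven't changed.

```bash
python3 -c "
from cell import order;print(order.close_job())"
```

```text
the job is handed in; nothing more can be done
None
```

I opened the round can (the left bin) by its pedal, held it open, eased it shut and handed the job in at about 10.5 s of the 38 s allowed.

- **Opening:** I pressed the pad straight down about 41–42 mm with shut fingers, just short of its stop. By the pad travel, that puts the lid at roughly 1.17 rad. The overhead picture showed the contents clearly.
- **Holding:** The lid stayed wide open for about 2 s, from roughly 5 s to 7 s, with about 5 N on the wrist.
- **Closing:** I let the pedal up over about 2.3 s, slowing near the end. The finger was still carrying about 5 N at z = 65 mm and nothing at 82 mm. I took no pictures while the lid came down, so I infer the soft closing from the slow rise, and did not measure lid speed.

**Final checks:** In the last pictures the lid and pedal looked as they did at the start. The rectangular bin was shut and the spray can had not moved. The gripper was about 100 mm above the pad, touching nothing. Wrist force was near zero, and no check failed or disagreed.

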